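# Find the unlatched cover of the bench duct and push it open

### The arm

A 6-joint arm with a two-finger parallel gripper is mounted at the origin on the work surface. World frame = base frame: x ahead of the robot, y to its left, z up, the work surface at z = 0. Lengths are in m, angles in degrees, forces in N, time in s.
With the tool pointing down it reaches from about 0.4 to 0.825 m from the base axis. Payload 7 kg.
Tool frame: the origin (TCP) lies where the fingers leave the gripper's body, on its centre line; the fingertips stand 73 mm ahead of it and the grasp point (between the pads) lies 54 mm ahead of it; z points along the fingers, y is the direction in which the jaws open and shut (so a half turn about z gives the same grasp; the last joint's range is limited). The gripper opens to 85 mm and grips with 20 to 120 N. Pads are 22 mm wide; open, the fingers measure 114 mm over their backs; the gripper's body (76 mm by 85 mm) begins 54 mm behind the grasp point. The pads swing forward as they close: fully open they stand 13 mm farther back than shut.
Start: joints at [-49.67, 20.546, 0.682, 0, -70.136, -16.507], TCP at [0.273, -0.617, 0.304] pointing down, gripper open.
Joint ranges: [-176.03, 176.03], [-82.01, 121.73], [-58.28, 71.71], [-173.87, 95.51], [-174.79, -0.11], [-173.66, 173.66]. Speed limits (degrees/s): [136.94, 136.94, 172.46, 180, 180, 180].

### API

Orientations are given as a 3x3 rotation matrix whose columns are the frame's x, y, z axes.
In Python, from cell import * gives the robot as it stands. The module is installed in compiled form; this text tells all that it offers.
- The arm moves only by the tool move_arm, never from a script. Its arguments are lists of equal length, an entry for each row: "slide": the shift along the world's x, y, z in units of 40 mm (1.0 is 40 mm), a list of three; "rotation": the turn, a rotation vector about the world's x, y, z in degrees, a list of three; "gripper": the finger opening in mm, from 0 to 85.4. A call has 1 to 5 rows; each row is the pose to reach, as a shift and turn from the pose commanded when the call began; what a row does not reach only later rows make up. A row lasts 1/12 s, in which the tool goes at most 41.7 mm and 7.16 degrees, less where a joint would pass 70% of its speed; a pose out of reach is approached as far as the arm can. A call with a gripper value outside its range is refused whole. The fingers move at their own pace and stop on an object; "grip_force" is the grip in N (left out, the last holds). Time passes only in rows, so rows that repeat a pose let the fingers close. It gives the time, the measured TCP pose, the force and the opening at its end, in the units of the state.
- sense(): the state, without advancing time (a new reading comes with each control period).
- capture(name): name is "side" or "top"; returns the picture (420x560x3 uint8, blue, green, red); there is no depth.
- calibration(name): a dict with "fov_y" (degrees; the focal length in pixels is half the picture's height over the tangent of half this angle, whatever the lens; pixels are square), "cx", "cy" (the principal point, pixels), "dist_coeffs" ([k1, k2, p1, p2, k3] as OpenCV has them; the pictures are not rectified), "rvec" (rotation vector, rad) and "tvec" (3), from world to camera coordinates, as OpenCV has them. Camera axes: x right, y down, z forward; pixel columns grow to the right and rows downward; lengths in m; the calibration is good to about 2 mm. A picture is of the moment at which its call begins. calibration takes no time and is no camera call.
- close_job(): hands the job in, once; it reports no verdict.
Trained networks look in the newest picture that a camera, given by its name, has taken for a name from the list of things; names that differ only in an ending like _2 or _b are one class to them, and where a whole thing is asked for, a point or a joint stands for the part that bears it (a point fixed in the world has none). Each returns a list of dicts, best first, with "conf" (0 to 1); they miss things now and then, are a little off and sometimes report something else, mostly with a low value. They report only what shows in the picture. A call takes as long as a camera call.
- recognise(camera, target): "rect" ([left, top, width, height] in pixels, round what is visible of it).
- regions_of(camera, target): "pixels" (420x560 bool, what is visible of it) and "rect" ([left, top, width, height] in pixels, round what is visible of it).
The state is a dict: "time_s": time; "q": joint angles; "qvel": joint speeds; "joint_torque": joint torques, N m; "position": TCP position; "ee_rot": TCP orientation; "wrist_force": force on the tool from outside, world axes, zero at the start; "torque": the same for the moment, N m; "grip_width": opening from 0.0 (shut) to 1.0 (fully open).
Only numpy, scipy, OpenCV 4.12 (cv2) and the standard library are available. Lean on these libraries where they do the work, as an engineer would, in place of code of your own. Each camera call takes 0.05 s, during which the arm holds its last target.

### The job

One of the four identical tip-up covers on the packing bench's service duct has been left unlatched. With your fingertips press the ribbed far strip of the covers one after another, without forcing the latched ones, until you find the one that rocks; tip it up by its strip, then push its raised leaf right back past upright to its stop, so that it stands open over its sockets. Take your hand away and leave the tape, the carton and the lamp where they are.

Things in the scene. Friction and masses are not known exactly. Their poses are not given: they have to be found in the camera images.
- duct: aluminium service duct fixed on the bench: 130 mm deep (x), 400 mm long (y), 74 mm high, black end caps. Origin: centre of its underside. Its x points away from the robot, y along it to the left; turned up to 0.25 rad. Four identical grey steel covers lie flush in its top, centred at x = 0, y = +144, +48, -48, -144 mm. More than 60 N from the hand bends it or a cover
- tape: bystander: roll of yellow packing tape, 100 mm across, 48 mm high, standing flat on the bench just behind the duct; origin at the centre of its underside
- carton: bystander: small white carton 90 x 45 x 30 mm lying on the bench just in front of the duct; origin at the centre of its underside
- lamp: bystander: black inspection lamp, base 105 x 80 mm, about 220 mm tall with a round 110 mm head, standing beyond the right end of the duct; origin at the centre of its underside
- cover1 (a joint): tip angle of the leftmost (greatest y) cover, rad: 0 closed (it starts so), grows as the far strip goes down and the front edge comes up; 1.57 upright, stop at 1.83. A hidden catch holds three covers: pressed on the strip they stop dead within 1 mm. One, anywhere in the row, is unlatched: it tips under 2 to 4 N on the strip and, its pin being stiff, stays at the angle where it is left
- press1 (a point): where to press the leftmost (greatest y) cover: top of its ribbed far strip (strip 45 mm deep in x, 90 mm wide in y, duct x +10 to +55 mm), 32 mm behind the pin, at duct x = +42 mm, mid-width, 74 mm above the bench when closed; it moves with the cover. A fixed flange lies behind the strip from duct x = +57 mm; 3 mm beside the cover are fixed walls or its neighbour
- pivot1 (a point): middle of the leftmost (greatest y) cover's pin, fixed in the duct at duct x = +10 mm, z = 72 mm, axes as the duct. The cover, 110 x 90 x 4 mm, tips on it about y. In front of the pin is its 65 mm leaf (upright, it reaches 137 mm above the bench): it cannot be pressed down, but rises as the strip goes down; from below its raised edge 1 to 3 N push it on, away from the robot, to the stop
- cover2 (a joint): tip angle of the second from the left cover, rad: 0 closed (it starts so), grows as the far strip goes down and the front edge comes up; 1.57 upright, stop at 1.83. A hidden catch holds three covers: pressed on the strip they stop dead within 1 mm. One, anywhere in the row, is unlatched: it tips under 2 to 4 N on the strip and, its pin being stiff, stays at the angle where it is left
- press2 (a point): where to press the second from the left cover: top of its ribbed far strip (strip 45 mm deep in x, 90 mm wide in y, duct x +10 to +55 mm), 32 mm behind the pin, at duct x = +42 mm, mid-width, 74 mm above the bench when closed; it moves with the cover. A fixed flange lies behind the strip from duct x = +57 mm; 3 mm beside the cover are fixed walls or its neighbour
- pivot2 (a point): middle of the second from the left cover's pin, fixed in the duct at duct x = +10 mm, z = 72 mm, axes as the duct. The cover, 110 x 90 x 4 mm, tips on it about y. In front of the pin is its 65 mm leaf (upright, it reaches 137 mm above the bench): it cannot be pressed down, but rises as the strip goes down; from below its raised edge 1 to 3 N push it on, away from the robot, to the stop
- cover3 (a joint): tip angle of the third from the left cover, rad: 0 closed (it starts so), grows as the far strip goes down and the front edge comes up; 1.57 upright, stop at 1.83. A hidden catch holds three covers: pressed on the strip they stop dead within 1 mm. One, anywhere in the row, is unlatched: it tips under 2 to 4 N on the strip and, its pin being stiff, stays at the angle where it is left
- press3 (a point): where to press the third from the left cover: top of its ribbed far strip (strip 45 mm deep in x, 90 mm wide in y, duct x +10 to +55 mm), 32 mm behind the pin, at duct x = +42 mm, mid-width, 74 mm above the bench when closed; it moves with the cover. A fixed flange lies behind the strip from duct x = +57 mm; 3 mm beside the cover are fixed walls or its neighbour
- pivot3 (a point): middle of the third from the left cover's pin, fixed in the duct at duct x = +10 mm, z = 72 mm, axes as the duct. The cover, 110 x 90 x 4 mm, tips on it about y. In front of the pin is its 65 mm leaf (upright, it reaches 137 mm above the bench): it cannot be pressed down, but rises as the strip goes down; from below its raised edge 1 to 3 N push it on, away from the robot, to the stop
- cover4 (a joint): tip angle of the rightmost (least y) cover, rad: 0 closed (it starts so), grows as the far strip goes down and the front edge comes up; 1.57 upright, stop at 1.83. A hidden catch holds three covers: pressed on the strip they stop dead within 1 mm. One, anywhere in the row, is unlatched: it tips under 2 to 4 N on the strip and, its pin being stiff, stays at the angle where it is left
- press4 (a point): where to press the rightmost (least y) cover: top of its ribbed far strip (strip 45 mm deep in x, 90 mm wide in y, duct x +10 to +55 mm), 32 mm behind the pin, at duct x = +42 mm, mid-width, 74 mm above the bench when closed; it moves with the cover. A fixed flange lies behind the strip from duct x = +57 mm; 3 mm beside the cover are fixed walls or its neighbour
- pivot4 (a point): middle of the rightmost (least y) cover's pin, fixed in the duct at duct x = +10 mm, z = 72 mm, axes as the duct. The cover, 110 x 90 x 4 mm, tips on it about y. In front of the pin is its 65 mm leaf (upright, it reaches 137 mm above the bench): it cannot be pressed down, but rises as the strip goes down; from below its raised edge 1 to 3 N push it on, away from the robot, to the stop

How it is judged:
By the outcome, as a careful person would: the job done as asked, in the order asked, and still so for the second after the job is handed in, with the robot touching nothing.
It also fails if it takes over 58 s, if anything falls off the work surface, if the arm or the gripper's body presses on something with over 40 N, if the wrist force passes 120 N, or if a joint passes its speed limit or range.

## Working session

There is one attempt and no reset: what is moved stays moved. The work goes in short steps, Python scripts to look and compute and a tool call to move; the robot and the scene stay as the last step left them, time stands still between calls to the robot, and variables do not carry over. Pictures are saved under pics/ and viewed, and the job is handed in when it is done.

Besides the shell and the picture viewer there is one more tool, called by a JSON object that holds its "api" and its "payload". move_arm: Moves the arm, as the interface text tells. Its arguments: {"type":"object","properties":{"slide":{"type":"array"},"rotation":{"type":"array"},"gripper":{"type":"array"},"grip_force":{"type":"number"}},"required":["slide","rotation","gripper"]}

```bash
mkdir -p pics; python3 - <<'E'
from cell import *
import cv2
for n in ("side","top"):
    im=capture(n); cv2.imwrite(f"pics/{n}0.png",im); c=calibration(n); print(n,c)
    for t in ("duct","cover1","tape","carton","lamp","press1"):
        print(t,[(r["rect"],round(r["conf"],2)) for r in recognise(n,t)][:5])
s=sense(); print({k:s[k] for k in ("time_s","position","ee_rot","wrist_force","grip_width")})
E
```

```text
side {'fov_y': 47.297894644273676, 'cx': 282.8405436539127, 'cy': 205.19643186555513, 'dist_coeffs': array([-0.01680827,  0.        ,  0.        ,  0.        ,  0.        ]), 'rvec': array([ 0.19750277, -2.88726219,  1.08191928]), 'tvec': array([0.56270216, 0.18072129, 0.96840198])}
duct [([215.2, 184.9, 93.8, 190.0], 0.6)]
cover1 [([234.3, 258.3, 64.0, 47.6], 0.79), ([249.6, 190.7, 50.8, 31.3], 0.78), ([228.0, 302.1, 66.4, 51.5], 0.63), ([239.2, 220.2, 62.4, 42.6], 0.62)]
tape [([150.3, 291.4, 56.2, 59.3], 0.76)]
carton [([315.5, 254.2, 47.5, 32.6], 0.88)]
lamp [([226.4, 303.3, 67.5, 49.3], 0.75), ([255.0, 52.7, 50.5, 87.9], 0.57), ([315.6, 254.3, 47.5, 33.8], 0.49)]
press1 [([251.9, 188.9, 52.5, 32.1], 0.74), ([233.1, 258.7, 63.6, 44.9], 0.71), ([243.9, 223.8, 58.2, 36.6], 0.61), ([227.5, 302.9, 68.3, 51.9], 0.55), ([251.3, 52.7, 54.4, 88.3], 0.26)]
top {'fov_y': 55.39641827293794, 'cx': 274.3365051041837, 'cy': 217.01398950521607, 'dist_coeffs': array([-0.0182873,  0.       ,  0.       ,  0.       ,  0.       ]), 'rvec': array([ 1.96008507, -2.23917671,  0.24991975]), 'tvec': arra
[... 215 characters left out ...]
, 58.0, 70.5], 0.81)]
tape [([99.0, 137.8, 55.4, 55.4], 0.59)]
carton [([199.6, 283.3, 48.8, 55.5], 0.74)]
lamp [([417.4, 113.8, 97.0, 102.5], 0.79), ([187.1, 196.6, 61.4, 68.5], 0.54), ([82.7, 214.2, 55.5, 73.0], 0.44)]
press1 [([241.8, 187.8, 59.3, 65.8], 0.94), ([188.2, 198.3, 58.5, 62.9], 0.9), ([135.6, 204.8, 58.1, 70.5], 0.72)]
{'time_s': 0.7, 'position': array([ 0.27260802, -0.61748124,  0.30393675]), 'ee_rot': array([[-9.14786139e-01, -4.03938510e-01,  1.23649515e-05],
       [-4.03938510e-01,  9.14786138e-01, -4.30167129e-05],
       [ 6.06482073e-06, -4.43457728e-05, -9.99999999e-01]]), 'wrist_force': array([-0.29195702,  0.20654191, -0.12107174]), 'grip_width': 0.9984775445339387}
```

View pics/side0.png

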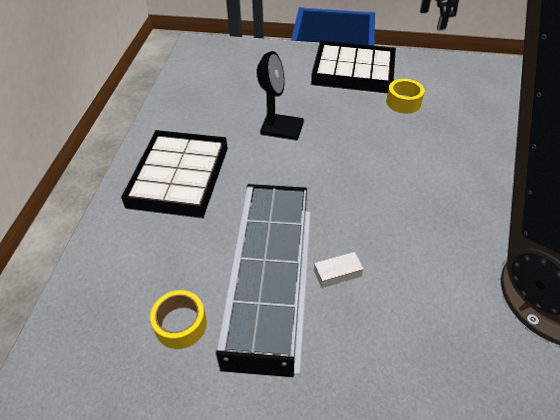

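View pics/top0.png

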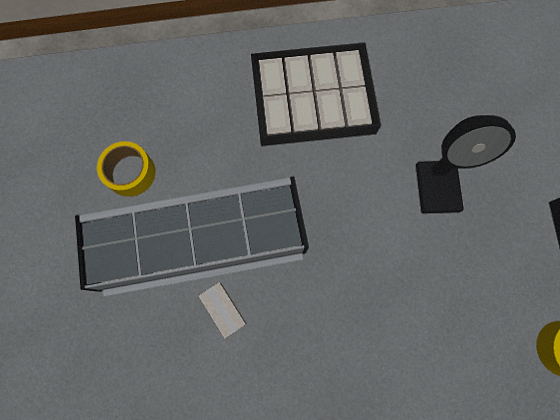

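```bash
python3 - <<'E'
import cv2
im=cv2.imread("pics/top0.png")[160:300,60:330]; cv2.imwrite("pics/topz.png",cv2.resize(im,None,fx=2.9,fy=2.9,interpolation=cv2.INTER_CUBIC))
im=cv2.imread("pics/side0.png")[170:390,180:340]; cv2.imwrite("pics/sidez.png",cv2.resize(im,None,fx=2.7,fy=2.7,interpolation=cv2.INTER_CUBIC))
E
```

```text
(no output)
```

View pics/topz.png

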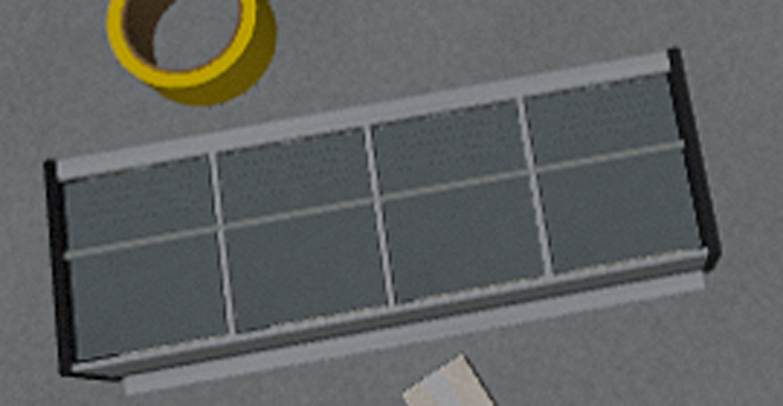

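View pics/sidez.png

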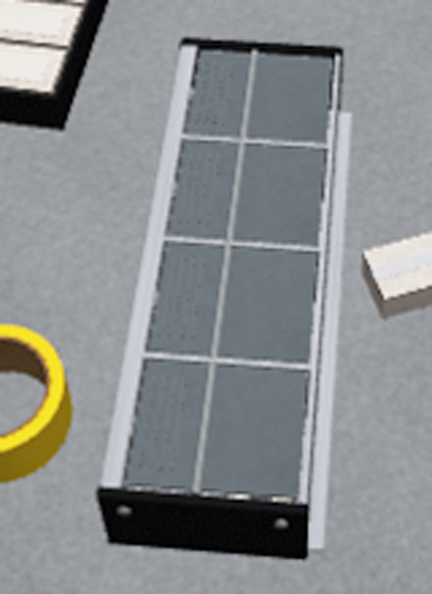

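```bash
cat > h.py <<'E'
import numpy as np, cv2
from cell import *
from scipy.optimize import least_squares
def proj(n,P):
    c=calibration(n); f=210/np.tan(np.radians(c["fov_y"])/2)
    K=np.array([[f,0,c["cx"]],[0,f,c["cy"]],[0,0,1]])
    return cv2.projectPoints(np.asarray(P,float).reshape(-1,3),c["rvec"],c["tvec"],K,c["dist_coeffs"])[0].reshape(-1,2)
def ray(n,uv):
    c=calibration(n); f=210/np.tan(np.radians(c["fov_y"])/2)
    K=np.array([[f,0,c["cx"]],[0,f,c["cy"]],[0,0,1]])
    p=cv2.undistortPoints(np.array([[uv]],float),K,c["dist_coeffs"])[0,0]
    R=cv2.Rodrigues(c["rvec"])[0]; o=-R.T@np.ravel(c["tvec"]); return o,R.T@np.array([p[0],p[1],1])
def onz(n,uv,z):
    o,d=ray(n,uv); return o+d*(z-o[2])/d[2]
def duct(p,P):
    P=np.asarray(P,float).reshape(-1,3); c,s=np.cos(p[2]),np.sin(p[2])
    return P@np.array([[c,s,0],[-s,c,0],[0,0,1]])+[p[0],p[1],0]
E
python3 - <<'E'
from h import *
T=np.array([(212,152),(233,333),(368,126),(392,305),(520,97),(549,276)])/2.9+[60,160]
S=np.array([(145,355),(310,367),(163,239),(320,248),(183,138),(326,145)])/2.7+[180,170]
L=[(x,y,.074) for y in (.096,0,-.096) for x in (.057,-.057)]
for use in ("top","side","both"):
    def r(p):
        W=duct(p,L); o=[]
        if use!="side": o.append(proj("top",W)-T)
        if use!="top": o.append(proj("side",W)-S)
        return np.concatenate(o).ravel()
    q=least_squares(r,[.6,0,0]); print(use,q.x.round(4),np.abs(q.fun).max().round(2), q.fun.round(1))
p=q.x; np.save("duct.npy",p)
for i,y in enumerate((.144,.048,-.048,-.144)): print(i+1,duct(p,[(.042,y,.074),(.01,y,.072),(-.055,y,.074)]).round(4).tolist())
print([onz("top",uv,.02).round(3) for uv in ((222,310),)], onz("top",(124,166),.048), onz("top",(440,187),.02))
for n in("top","side"):
    im=capture(n)
    for y in (.144,.048,-.048,-.144):
        for u in proj(n,duct(p,[(.042,y,.074),(.01,y,.074)])): cv2.circle(im,tuple(int(v) for v in u.round()),1,(0,0,255),-1)
    for u in proj(n,duct(p,[(sx*.065,sy*.2,z) for sx in(1,-1) for sy in (1,-1) for z in (0,.074)])): cv2.circle(im,tuple(int(v) for v in u.round()),1,(0,255,0),-1)
    cr=im[160:320,60:330] if n=="top" else im[170:390,180:340]
    cv2.imwrite(f"pics/chk_{n}.png",cv2.resize(cr,None,fx=2.7,fy=2.7))
E
```

```text
top [0.5887 0.0464 0.0487] 0.64 [ 0.4 -0.2 -0.2  0.4 -0.4 -0.6 -0.1  0.1 -0.1  0.   0.4  0.2]
side [0.5878 0.0469 0.0565] 0.89 [-0.5  0.   0.6  0.   0.1 -0.2  0.   0.3 -0.9 -0.6  0.6  0.2]
both [0.5883 0.0465 0.0522] 0.9 [ 0.2  0.2 -0.1  0.9 -0.6 -0.4 -0.   0.3 -0.3  0.1  0.4  0.2 -0.9 -0.3
  0.1 -0.1 -0.1 -0.4 -0.2  0.2 -0.9 -0.8  0.6  0.1]
1 [[0.6227, 0.1925, 0.074], [0.5907, 0.1909, 0.072], [0.5258, 0.1875, 0.074]]
2 [[0.6277, 0.0967, 0.074], [0.5957, 0.095, 0.072], [0.5308, 0.0916, 0.074]]
3 [[0.6327, 0.0008, 0.074], [0.6007, -0.0009, 0.072], [0.5358, -0.0043, 0.074]]
4 [[0.6377, -0.0951, 0.074], [0.6058, -0.0967, 0.072], [0.5408, -0.1001, 0.074]]
[array([0.451, 0.012, 0.02 ])] [0.7421124  0.16721784 0.048     ] [ 0.62765149 -0.43335864  0.02      ]
```

View pics/chk_top.png

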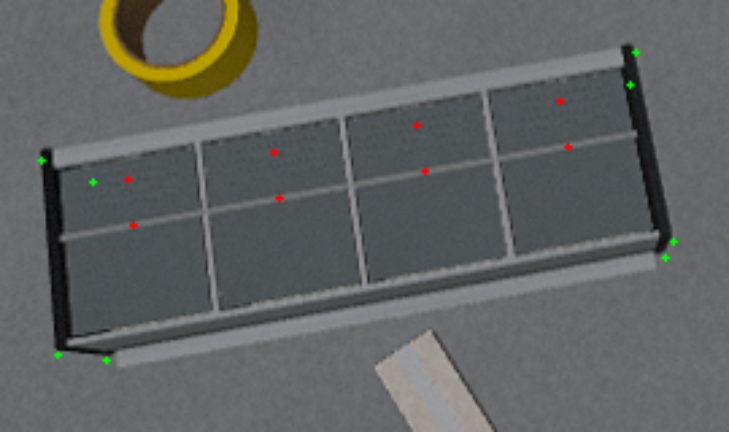

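View pics/chk_side.png

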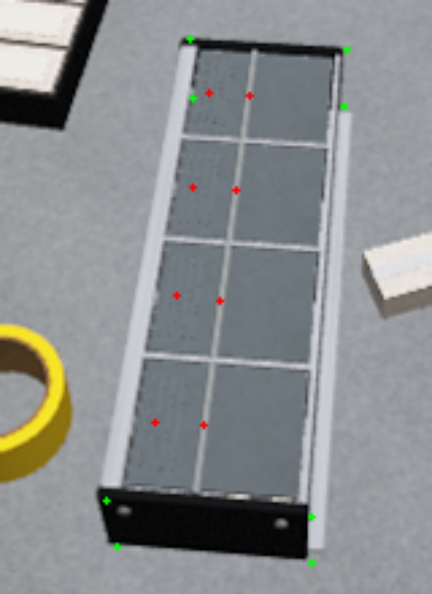

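{"api": "move_arm", "payload": {"slide": [[0.49,0.87,0],[0.98,1.74,0],[1.47,2.61,0],[1.96,3.48,0],[2.45,4.35,0]], "rotation": [[0,0,-4.2],[0,0,-8.4],[0,0,-12.6],[0,0,-16.8],[0,0,-20.8]], "gripper": [0,0,0,0,0]}}

```text
time_s: 1.22
position: [0.3711, -0.4419, 0.304]
ee_rot: [[-0.999, -0.049, 0.0], [-0.049, 0.999, -0.0], [-0.0, -0.0, -1.0]]
wrist_force: [1.1, -0.7, 0.3]
grip_width: 0.302
```

{"api": "move_arm", "payload": {"slide": [[0.6,0.8,0],[1.2,1.6,0],[1.8,2.4,0],[2.4,3.2,0],[3.0,4.0,0]], "rotation": [[0,0,0],[0,0,0],[0,0,0],[0,0,0],[0,0,0]], "gripper": [0,0,0,0,0]}}

```text
time_s: 1.63
position: [0.4914, -0.2817, 0.3044]
ee_rot: [[-0.999, -0.053, 0.001], [-0.053, 0.999, -0.0], [-0.001, -0.0, -1.0]]
wrist_force: [0.3, -0.7, -0.7]
grip_width: 0.006
```

{"api": "move_arm", "payload": {"slide": [[0.6,0.8,-0.4],[1.2,1.6,-0.8],[1.8,2.4,-1.3],[2.4,3.2,-1.8],[3.0,4.0,-2.3]], "rotation": [[0,0,0],[0,0,0],[0,0,0],[0,0,0],[0,0,0]], "gripper": [0,0,0,0,0]}}

```text
time_s: 2.05
position: [0.6051, -0.1303, 0.2169]
ee_rot: [[-0.999, -0.053, 0.001], [-0.053, 0.999, 0.0], [-0.001, -0.0, -1.0]]
wrist_force: [0.8, -0.8, -0.1]
grip_width: -0.001
```

{"api": "move_arm", "payload": {"slide": [[0.6,0.75,-0.5],[0.6,0.75,-1.0],[0.6,0.75,-1.0]], "rotation": [[0,0,0],[0,0,0],[0,0,0]], "gripper": [0,0,0]}}

```text
time_s: 2.3
position: [0.6272, -0.1, 0.1725]
ee_rot: [[-0.998, -0.055, -0.007], [-0.055, 0.998, 0.0], [0.007, 0.0, -1.0]]
wrist_force: [-1.2, 0.1, -1.1]
grip_width: -0.002
```

```bash
python3 - <<'E'
from h import *
s=sense(); print(s["position"].round(4),s["wrist_force"].round(2),s["time_s"])
p=np.load("duct.npy"); P=s["position"]-[p[0],p[1],0]; c,a=np.cos(p[2]),np.sin(p[2]); print("duct xy",P[0]*c+P[1]*a,-P[0]*a+P[1]*c)
for n in("top","side"):
    im=capture(n)
    u=proj(n,[s["position"]+s["ee_rot"][:,2]*.073])[0]; print(n,u)
    cv2.circle(im,tuple(int(v) for v in u.round()),1,(0,0,255),-1)
    x,y=(240,140) if n=="top" else (200,150)
    cv2.imwrite(f"pics/a_{n}.png",cv2.resize(im[y:y+120,x:x+160],None,fx=4,fy=4,interpolation=cv2.INTER_CUBIC))
E
```

```text
[ 0.6272 -0.1     0.1725] [-1.19  0.13 -1.14] 2.3
duct xy 0.03121993900895436 -0.14839579642342404
top [269.92627379 198.3076853 ]
side [261.79312688 194.44466959]
```

View pics/a_side.png

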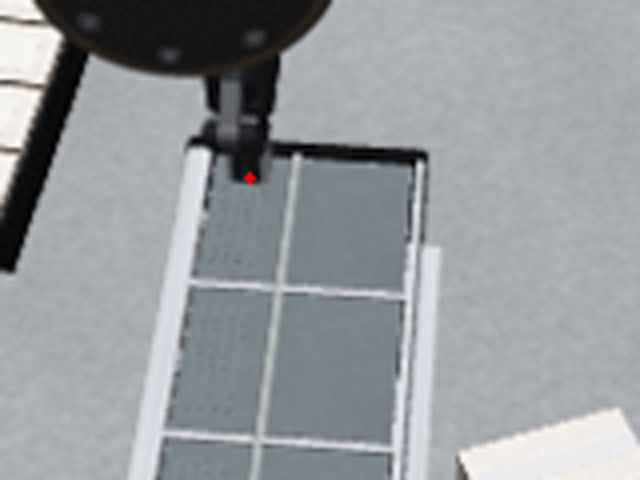

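View pics/a_top.png

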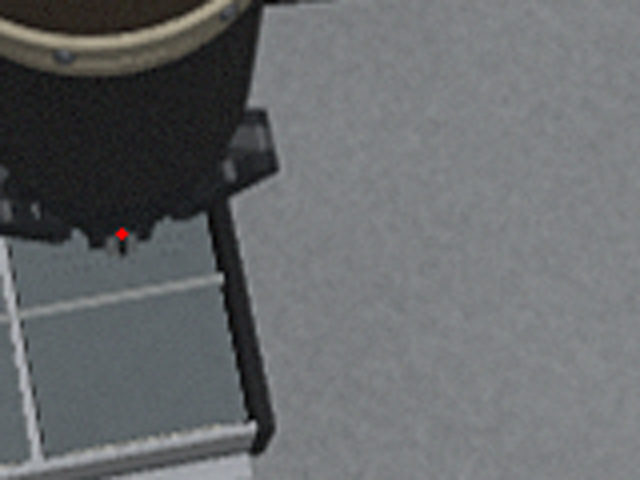

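{"api": "move_arm", "payload": {"slide": [[0,0,0],[0,0,0]], "rotation": [[0,0,0],[0,0,0]], "gripper": [0,0]}}

```text
time_s: 2.57
position: [0.6284, -0.103, 0.1791]
ee_rot: [[-0.999, -0.052, 0.002], [-0.052, 0.999, 0.0], [-0.002, -0.0, -1.0]]
wrist_force: [-0.5, -0.1, -0.7]
grip_width: -0.002
```

{"api": "move_arm", "payload": {"slide": [[0.19,0.19,-0.3],[0.19,0.19,-0.6],[0.19,0.19,-0.6]], "rotation": [[0,0,0],[0,0,0],[0,0,0]], "gripper": [0,0,0]}}

```text
time_s: 2.82
position: [0.6347, -0.0946, 0.151]
ee_rot: [[-0.999, -0.052, -0.003], [-0.052, 0.999, 0.0], [0.003, 0.001, -1.0]]
wrist_force: [-1.2, -0.8, -1.2]
grip_width: -0.0
```

{"api": "move_arm", "payload": {"slide": [[0,0,-0.05],[0,0,-0.1],[0,0,-0.1]], "rotation": [[0,0,0],[0,0,0],[0,0,0]], "gripper": [0,0,0]}}

```text
time_s: 3.07
position: [0.6356, -0.0946, 0.1491]
ee_rot: [[-0.999, -0.053, -0.0], [-0.053, 0.999, -0.0], [0.0, -0.0, -1.0]]
wrist_force: [-0.5, -0.8, 1.0]
grip_width: -0.001
```

{"api": "move_arm", "payload": {"slide": [[0,0,-0.03],[0,0,-0.06],[0,0,-0.06]], "rotation": [[0,0,0],[0,0,0],[0,0,0]], "gripper": [0,0,0]}}

```text
time_s: 3.32
position: [0.6357, -0.0945, 0.1468]
ee_rot: [[-0.999, -0.053, 0.0], [-0.053, 0.999, 0.0], [-0.0, 0.0, -1.0]]
wrist_force: [-0.1, 0.3, 0.2]
grip_width: 0.003
```

```bash
python3 - <<'E'
from h import *
s=sense(); print(s["position"].round(4),s["wrist_force"].round(2),s["time_s"])
p=np.load("duct.npy"); P=s["position"]-[p[0],p[1],0]; c,a=np.cos(p[2]),np.sin(p[2]); print("duct xy",P[0]*c+P[1]*a,-P[0]*a+P[1]*c)
for n in("side",):
    im=capture(n)
    u=proj(n,[s["position"]+s["ee_rot"][:,2]*.073])[0]; print(n,u)
    cv2.circle(im,tuple(int(v) for v in u.round()),1,(0,0,255),-1)
    x,y=(200,110)
    cv2.imwrite(f"pics/b_{n}.png",cv2.resize(im[y:y+120,x:x+160],None,fx=5,fy=5,interpolation=cv2.INTER_CUBIC))
E
```

```text
[ 0.6357 -0.0945  0.1468] [-0.07  0.32  0.2 ] 3.3167
duct xy 0.04005008955966762 -0.1433030932959607
side [257.66695908 203.94885145]
```

View pics/b_side.png

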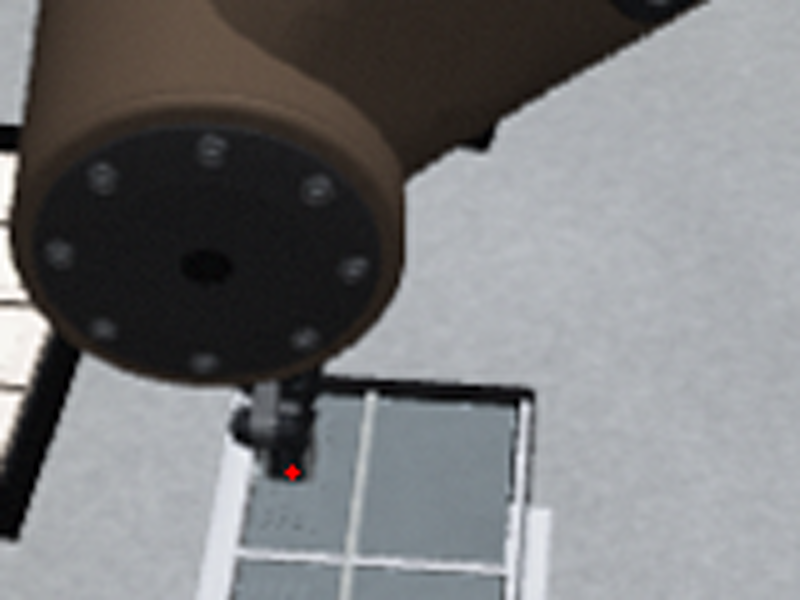

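{"api": "move_arm", "payload": {"slide": [[0,0,-0.03],[0,0,-0.05],[0,0,-0.05]], "rotation": [[0,0,0],[0,0,0],[0,0,0]], "gripper": [0,0,0]}}

```text
time_s: 3.62
position: [0.6359, -0.0945, 0.1463]
ee_rot: [[-0.999, -0.053, 0.001], [-0.053, 0.999, -0.0], [-0.001, -0.0, -1.0]]
wrist_force: [-2.9, 0.8, 9.7]
grip_width: -0.001
```

{"api": "move_arm", "payload": {"slide": [[0,0,0.3],[-0.04,0.8,0.3],[-0.08,1.6,0.3],[-0.125,2.4,0.3],[-0.125,2.4,0.2]], "rotation": [[0,0,0],[0,0,0],[0,0,0],[0,0,0],[0,0,0]], "gripper": [0,0,0,0,0]}}

```text
time_s: 4.03
position: [0.6316, 0.0059, 0.1546]
ee_rot: [[-0.998, -0.056, 0.003], [-0.056, 0.998, 0.001], [-0.003, 0.001, -1.0]]
wrist_force: [0.5, -1.0, -0.1]
grip_width: 0.001
```

{"api": "move_arm", "payload": {"slide": [[0,0,-0.05],[0,0,-0.1],[0,0,-0.1]], "rotation": [[0,0,0],[0,0,0],[0,0,0]], "gripper": [0,0,0]}}

```text
time_s: 4.28
position: [0.6306, 0.001, 0.1486]
ee_rot: [[-0.999, -0.052, -0.001], [-0.052, 0.999, -0.0], [0.001, -0.0, -1.0]]
wrist_force: [-0.0, -0.2, -0.3]
grip_width: -0.002
```

{"api": "move_arm", "payload": {"slide": [[0,0,-0.04],[0,0,-0.08],[0,0,-0.08]], "rotation": [[0,0,0],[0,0,0],[0,0,0]], "gripper": [0,0,0]}}

```text
time_s: 4.53
position: [0.631, 0.0007, 0.1464]
ee_rot: [[-0.999, -0.052, 0.0], [-0.052, 0.999, -0.0], [-0.0, -0.0, -1.0]]
wrist_force: [-1.4, -1.6, 4.5]
grip_width: 0.003
```

{"api": "move_arm", "payload": {"slide": [[0,0,-0.02],[0,0,-0.03],[0,0,-0.03]], "rotation": [[0,0,0],[0,0,0],[0,0,0]], "gripper": [0,0,0]}}

```text
time_s: 4.78
position: [0.631, 0.0007, 0.1463]
ee_rot: [[-0.999, -0.052, 0.001], [-0.052, 0.999, -0.0], [-0.001, -0.0, -1.0]]
wrist_force: [-5.4, -0.3, 13.2]
grip_width: -0.002
```

Cover 3 stops dead at 13 N, as cover 4 did. Next is cover 2.

{"api": "move_arm", "payload": {"slide": [[0,0,0.3],[-0.04,0.8,0.3],[-0.08,1.6,0.3],[-0.125,2.4,0.3],[-0.125,2.4,0.2]], "rotation": [[0,0,0],[0,0,0],[0,0,0],[0,0,0],[0,0,0]], "gripper": [0,0,0,0,0]}}

```text
time_s: 5.2
position: [0.6268, 0.1015, 0.1539]
ee_rot: [[-0.998, -0.055, 0.003], [-0.055, 0.998, 0.001], [-0.003, 0.001, -1.0]]
wrist_force: [1.1, -0.7, 0.9]
grip_width: -0.002
```

{"api": "move_arm", "payload": {"slide": [[0,0,-0.04],[0,0,-0.08],[0,0,-0.08]], "rotation": [[0,0,0],[0,0,0],[0,0,0]], "gripper": [0,0,0]}}

```text
time_s: 5.45
position: [0.6256, 0.0965, 0.149]
ee_rot: [[-0.999, -0.052, -0.001], [-0.052, 0.999, -0.0], [0.001, -0.0, -1.0]]
wrist_force: [-0.1, -0.8, -0.4]
grip_width: -0.002
```

{"api": "move_arm", "payload": {"slide": [[0,0,-0.04],[0,0,-0.08],[0,0,-0.08]], "rotation": [[0,0,0],[0,0,0],[0,0,0]], "gripper": [0,0,0]}}

```text
time_s: 5.7
position: [0.626, 0.0967, 0.1464]
ee_rot: [[-0.999, -0.052, 0.0], [-0.052, 0.999, -0.0], [-0.0, -0.0, -1.0]]
wrist_force: [0.2, -1.4, 0.9]
grip_width: 0.002
```

{"api": "move_arm", "payload": {"slide": [[0,0,-0.03],[0,0,-0.05],[0,0,-0.05]], "rotation": [[0,0,0],[0,0,0],[0,0,0]], "gripper": [0,0,0]}}

```text
time_s: 5.95
position: [0.626, 0.0967, 0.1463]
ee_rot: [[-0.999, -0.053, 0.001], [-0.053, 0.999, -0.001], [-0.001, -0.001, -1.0]]
wrist_force: [-6.0, -1.8, 17.0]
grip_width: 0.001
```

{"api": "move_arm", "payload": {"slide": [[0,0,0.3],[-0.04,0.8,0.3],[-0.08,1.6,0.3],[-0.125,2.4,0.3],[-0.125,2.4,0.2]], "rotation": [[0,0,0],[0,0,0],[0,0,0],[0,0,0],[0,0,0]], "gripper": [0,0,0,0,0]}}

```text
time_s: 6.37
position: [0.6217, 0.198, 0.1534]
ee_rot: [[-0.998, -0.055, 0.003], [-0.055, 0.998, 0.002], [-0.003, 0.002, -1.0]]
wrist_force: [0.7, -0.5, -0.3]
grip_width: -0.002
```

{"api": "move_arm", "payload": {"slide": [[0,0,-0.04],[0,0,-0.08],[0,0,-0.08]], "rotation": [[0,0,0],[0,0,0],[0,0,0]], "gripper": [0,0,0]}}

```text
time_s: 6.62
position: [0.6206, 0.1926, 0.1484]
ee_rot: [[-0.999, -0.052, -0.001], [-0.052, 0.999, -0.0], [0.001, -0.0, -1.0]]
wrist_force: [-0.2, -0.6, -0.2]
grip_width: 0.001
```

{"api": "move_arm", "payload": {"slide": [[0,0,-0.04],[0,0,-0.08],[0,0,-0.08]], "rotation": [[0,0,0],[0,0,0],[0,0,0]], "gripper": [0,0,0]}}

```text
time_s: 6.87
position: [0.6211, 0.1927, 0.1458]
ee_rot: [[-0.999, -0.052, 0.0], [-0.052, 0.999, -0.0], [-0.0, -0.0, -1.0]]
wrist_force: [0.8, -0.0, 0.9]
grip_width: 0.001
```

{"api": "move_arm", "payload": {"slide": [[0,0,-0.03],[0,0,-0.05],[0,0,-0.05]], "rotation": [[0,0,0],[0,0,0],[0,0,0]], "gripper": [0,0,0]}}

```text
time_s: 7.12
position: [0.621, 0.1932, 0.1438]
ee_rot: [[-0.999, -0.053, 0.0], [-0.053, 0.999, -0.0], [-0.0, -0.0, -1.0]]
wrist_force: [0.4, -1.8, 2.2]
grip_width: 0.0
```

{"api": "move_arm", "payload": {"slide": [[0,0,-0.06],[0,0,-0.12],[0,0,-0.18],[0,0,-0.24],[0,0,-0.3]], "rotation": [[0,0,0],[0,0,0],[0,0,0],[0,0,0],[0,0,0]], "gripper": [0,0,0,0,0]}}

```text
time_s: 7.53
position: [0.6209, 0.1939, 0.1314]
ee_rot: [[-0.999, -0.053, 0.0], [-0.053, 0.999, 0.0], [-0.0, 0.0, -1.0]]
wrist_force: [-0.6, 0.7, 2.8]
grip_width: -0.001
```

```bash
python3 - <<'E'
from h import *
for n in("side","top"):
    im=capture(n)
    x,y=(180,180) if n=="side" else (50,160)
    cv2.imwrite(f"pics/c_{n}.png",cv2.resize(im[y:y+180,x:x+200],None,fx=3.2,fy=3.2,interpolation=cv2.INTER_CUBIC))
E
```

```text
(no output)
```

View pics/c_side.png

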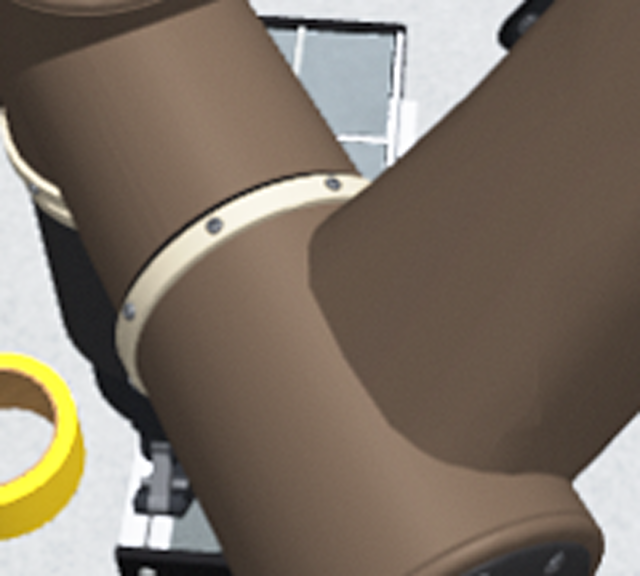

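View pics/c_top.png

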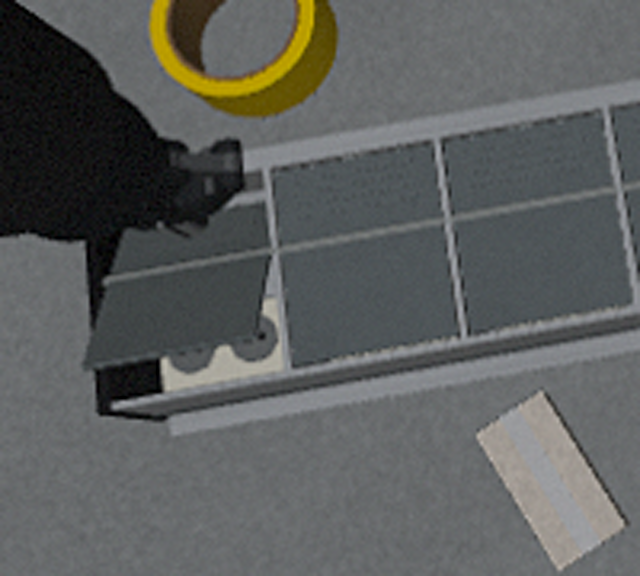

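{"api": "move_arm", "payload": {"slide": [[0,0,-0.06],[0,0,-0.12],[0,0,-0.18],[0,0,-0.24],[0,0,-0.24]], "rotation": [[0,0,0],[0,0,0],[0,0,0],[0,0,0],[0,0,0]], "gripper": [0,0,0,0,0]}}

```text
time_s: 8.05
position: [0.6207, 0.1935, 0.1214]
ee_rot: [[-0.999, -0.053, -0.0], [-0.053, 0.999, -0.0], [0.0, -0.0, -1.0]]
wrist_force: [0.9, 0.3, 0.6]
grip_width: 0.003
```

{"api": "move_arm", "payload": {"slide": [[0,0,0.5],[0,0,1.4],[0,0,2.3],[0,0,3.0],[0,0,3.0]], "rotation": [[0,0,0],[0,0,0],[0,0,0],[0,0,0],[0,0,0]], "gripper": [0,0,0,0,0]}}

```text
time_s: 8.47
position: [0.6229, 0.1944, 0.2487]
ee_rot: [[-0.999, -0.054, 0.008], [-0.054, 0.999, 0.004], [-0.009, 0.003, -1.0]]
wrist_force: [1.3, 0.2, 0.2]
grip_width: 0.002
```

{"api": "move_arm", "payload": {"slide": [[-0.9,0,0.2],[-1.8,-0.05,0.2],[-2.75,-0.1,0.2],[-2.75,-0.15,0.2],[-2.75,-0.15,0.2]], "rotation": [[0,0,0],[0,0,0],[0,0,0],[0,0,0],[0,0,0]], "gripper": [0,0,0,0,0]}}

```text
time_s: 8.88
position: [0.5089, 0.1871, 0.2502]
ee_rot: [[-0.999, -0.054, -0.0], [-0.054, 0.999, 0.0], [0.0, 0.0, -1.0]]
wrist_force: [0.4, 0.1, 1.1]
grip_width: -0.001
```

```bash
cat > st.py <<'E'
from h import *
s=sense(); print(s["position"].round(4),s["wrist_force"].round(2),s["time_s"])
p=np.load("duct.npy"); P=s["position"]-[p[0],p[1],0]; c,a=np.cos(p[2]),np.sin(p[2]); print("duct xy",P[0]*c+P[1]*a,-P[0]*a+P[1]*c,"tip z",P[2]-.073)
E
cat > pic.py <<'E'
from st import *
import sys
for n in("side","top"):
    im=capture(n)
    x,y=(180,180) if n=="side" else (50,160)
    cv2.imwrite(f"pics/{sys.argv[1]}_{n}.png",cv2.resize(im[y:y+180,x:x+200],None,fx=3.2,fy=3.2,interpolation=cv2.INTER_CUBIC))
E
python3 pic.py d
```

```text
[0.5089 0.1871 0.2502] [0.42 0.08 1.06] 8.8833
duct xy -0.0719483720368054 0.1444628871543858 tip z 0.17723301721175055
```

View pics/d_top.png

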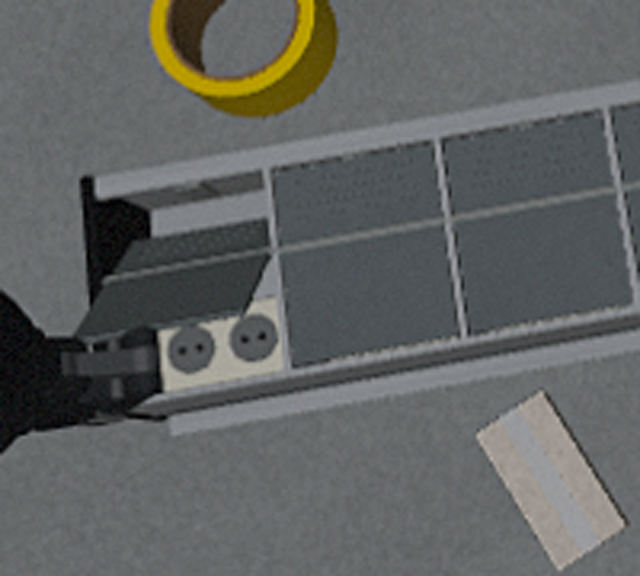

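View pics/d_side.png

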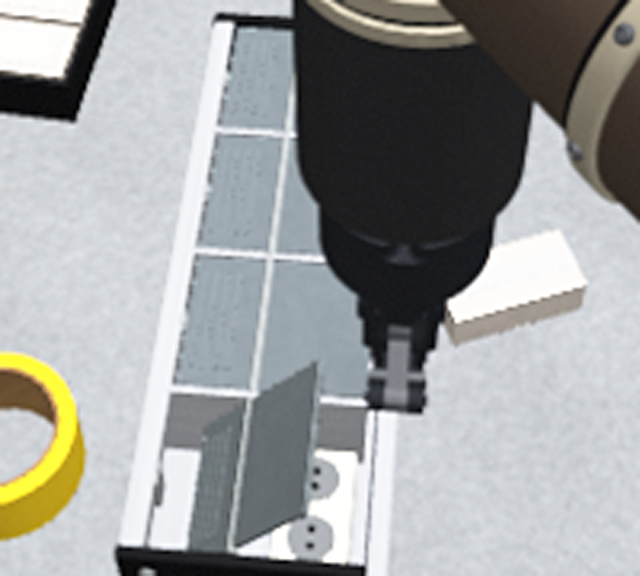

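{"api": "move_arm", "payload": {"slide": [[0,0,-0.7],[0,0,-1.4],[0,0,-1.8],[0,0,-1.8],[0,0,-1.8]], "rotation": [[0,0,0],[0,0,0],[0,0,0],[0,0,0],[0,0,0]], "gripper": [0,0,0,0,0]}}

```text
time_s: 9.4
position: [0.5113, 0.1874, 0.1771]
ee_rot: [[-0.999, -0.052, -0.002], [-0.052, 0.999, -0.002], [0.002, -0.002, -1.0]]
wrist_force: [1.2, 0.5, 0.0]
grip_width: -0.0
```

```bash
python3 pic.py e
```

```text
[0.5113 0.1874 0.1771] [1.2  0.47 0.03] 9.4
duct xy -0.06949120959948152 0.144657268609895 tip z 0.10411071559030906
```

View pics/e_side.png

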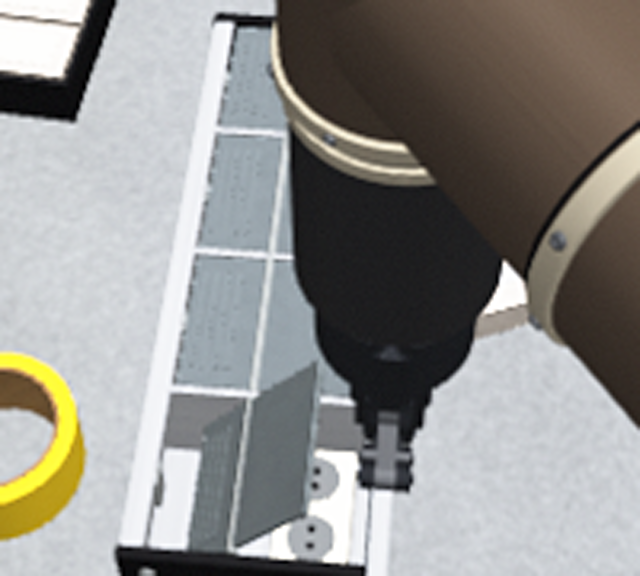

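{"api": "move_arm", "payload": {"slide": [[0.3,0.015,0],[0.5,0.025,0],[0.65,0.035,0],[0.8,0.04,0],[0.95,0.05,0]], "rotation": [[0,0,0],[0,0,0],[0,0,0],[0,0,0],[0,0,0]], "gripper": [0,0,0,0,0]}}

```text
time_s: 9.92
position: [0.5493, 0.1894, 0.1783]
ee_rot: [[-0.999, -0.052, -0.0], [-0.052, 0.999, 0.0], [0.0, 0.0, -1.0]]
wrist_force: [-2.0, 0.1, 1.6]
grip_width: 0.003
```

{"api": "move_arm", "payload": {"slide": [[0.1,0.005,0],[0.2,0.01,0],[0.3,0.015,0],[0.4,0.02,0],[0.5,0.025,0]], "rotation": [[0,0,0],[0,0,0],[0,0,0],[0,0,0],[0,0,0]], "gripper": [0,0,0,0,0]}}

```text
time_s: 10.33
position: [0.5691, 0.1906, 0.178]
ee_rot: [[-0.999, -0.053, 0.0], [-0.053, 0.999, -0.0], [-0.0, -0.0, -1.0]]
wrist_force: [-0.4, -0.5, 0.5]
grip_width: -0.0
```

```bash
python3 pic.py f
```

```text
[0.5691 0.1906 0.178 ] [-0.44 -0.53  0.52] 10.3333
duct xy -0.01157056262732243 0.14482562791975234 tip z 0.1050477134957659
```

View pics/f_side.png

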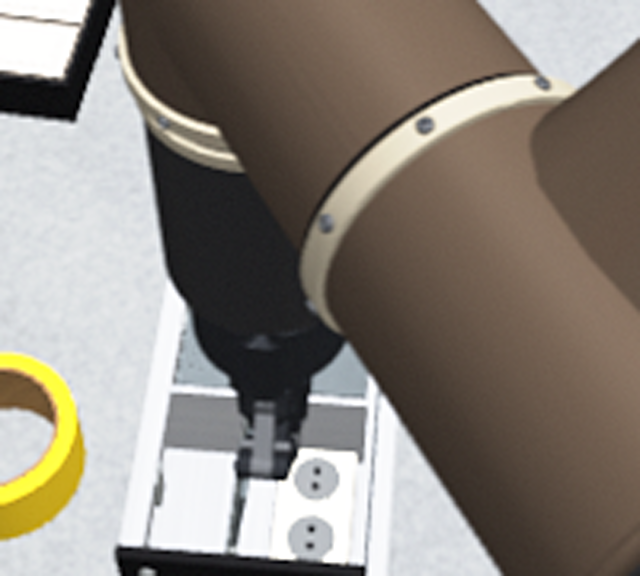

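{"api": "move_arm", "payload": {"slide": [[0.06,0.003,0],[0.12,0.006,0],[0.18,0.009,0],[0.24,0.012,0],[0.28,0.014,0]], "rotation": [[0,0,0],[0,0,0],[0,0,0],[0,0,0],[0,0,0]], "gripper": [0,0,0,0,0]}}

```text
time_s: 10.85
position: [0.5802, 0.1911, 0.1781]
ee_rot: [[-0.999, -0.053, -0.0], [-0.053, 0.999, -0.0], [0.0, -0.0, -1.0]]
wrist_force: [-0.6, -0.1, 1.2]
grip_width: 0.004
```

{"api": "move_arm", "payload": {"slide": [[0.03,0.001,0],[0.06,0.002,0],[0.06,0.002,0]], "rotation": [[0,0,0],[0,0,0],[0,0,0]], "gripper": [0,0,0]}}

```text
time_s: 11.1
position: [0.5826, 0.1912, 0.178]
ee_rot: [[-0.999, -0.053, 0.0], [-0.053, 0.999, 0.0], [-0.0, 0.0, -1.0]]
wrist_force: [-0.2, 0.6, 0.6]
grip_width: -0.002
```

{"api": "move_arm", "payload": {"slide": [[0.03,0.001,0],[0.05,0.002,0],[0.05,0.002,0]], "rotation": [[0,0,0],[0,0,0],[0,0,0]], "gripper": [0,0,0]}}

```text
time_s: 11.35
position: [0.5844, 0.1913, 0.1779]
ee_rot: [[-0.999, -0.053, -0.0], [-0.053, 0.999, -0.0], [0.0, -0.0, -1.0]]
wrist_force: [-1.5, 0.3, -0.2]
grip_width: 0.0
```

{"api": "move_arm", "payload": {"slide": [[0.03,0.001,0],[0.05,0.002,0],[0.05,0.002,0]], "rotation": [[0,0,0],[0,0,0],[0,0,0]], "gripper": [0,0,0]}}

```text
time_s: 11.6
position: [0.5864, 0.1913, 0.1779]
ee_rot: [[-0.999, -0.053, -0.0], [-0.053, 0.999, -0.0], [0.0, -0.0, -1.0]]
wrist_force: [0.3, 0.4, -0.2]
grip_width: 0.004
```

{"api": "move_arm", "payload": {"slide": [[0.02,0.001,0],[0.03,0.001,0],[0.03,0.001,0]], "rotation": [[0,0,0],[0,0,0],[0,0,0]], "gripper": [0,0,0]}}

```text
time_s: 11.85
position: [0.5874, 0.1913, 0.1779]
ee_rot: [[-0.999, -0.053, -0.001], [-0.053, 0.999, -0.0], [0.001, -0.0, -1.0]]
wrist_force: [-1.2, 0.2, -0.2]
grip_width: 0.002
```

{"api": "move_arm", "payload": {"slide": [[0.02,0.001,0],[0.04,0.002,0],[0.04,0.002,0]], "rotation": [[0,0,0],[0,0,0],[0,0,0]], "gripper": [0,0,0]}}

```text
time_s: 12.1
position: [0.5879, 0.1913, 0.1778]
ee_rot: [[-0.999, -0.053, -0.003], [-0.053, 0.999, -0.001], [0.003, -0.001, -1.0]]
wrist_force: [-8.4, 1.4, 2.6]
grip_width: 0.001
```

```bash
python3 pic.py g
```

```text
[0.5879 0.1913 0.1778] [-8.42  1.38  2.61] 12.1
duct xy 0.007160782174606268 0.1445433472673372 tip z 0.10483070425734205
```

View pics/g_side.png

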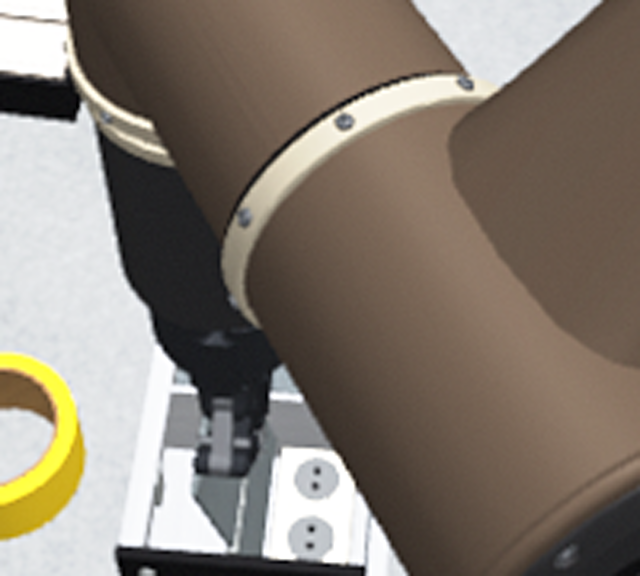

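View pics/g_top.png

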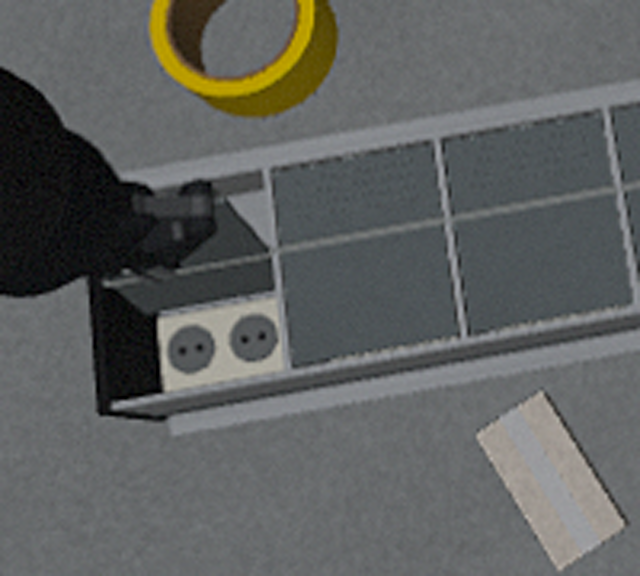

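{"api": "move_arm", "payload": {"slide": [[-0.4,-0.02,0],[-1.2,-0.06,0],[-2.1,-0.1,0.3],[-3.0,-0.15,1.1],[-3.5,-0.2,2.0]], "rotation": [[0,0,0],[0,0,0],[0,0,0],[0,0,0],[0,0,0]], "gripper": [0,0,0,0,0]}}

```text
time_s: 12.62
position: [0.4495, 0.1826, 0.2519]
ee_rot: [[-0.999, -0.053, -0.003], [-0.053, 0.999, -0.003], [0.004, -0.003, -1.0]]
wrist_force: [0.1, 1.2, 1.0]
grip_width: -0.002
```

{"api": "move_arm", "payload": {"slide": [[0,-0.8,0.6],[0,-1.6,1.2],[0,-2.4,1.2],[0,-2.4,1.2]], "rotation": [[0,0,0],[0,0,0],[0,0,0],[0,0,0]], "gripper": [0,0,0,0]}}

```text
time_s: 12.95
position: [0.4523, 0.0849, 0.3036]
ee_rot: [[-0.999, -0.052, 0.005], [-0.052, 0.999, 0.002], [-0.005, 0.002, -1.0]]
wrist_force: [-0.7, 1.1, -0.8]
grip_width: 0.0
```

```bash
python3 pic.py h; python3 - <<'E'
from h import *
p=np.load("duct.npy")
for n in ("side","top"):
    im=capture(n)
    for th in (1.57,1.83):
        for y in (.099,.189):
            for l in (.0,.065):
                u=proj(n,duct(p,[(.01-l*np.cos(th),y,.072+l*np.sin(th))]))[0]
                cv2.circle(im,tuple(int(v) for v in u.round()),1,(0,0,255) if th>1.6 else (0,255,0),-1)
    x,y=(200,240) if n=="side" else (50,160)
    cv2.imwrite(f"pics/i_{n}.png",cv2.resize(im[y:y+140,x:x+150],None,fx=4.2,fy=4.2,interpolation=cv2.INTER_CUBIC))
    cv2.imwrite(f"pics/full_{n}.png",im)
E
```

```text
[0.4523 0.0849 0.3036] [-0.73  1.13 -0.79] 12.95
duct xy -0.1337610411433176 0.04535402594183238 tip z 0.23060561568606414
```

View pics/i_side.png

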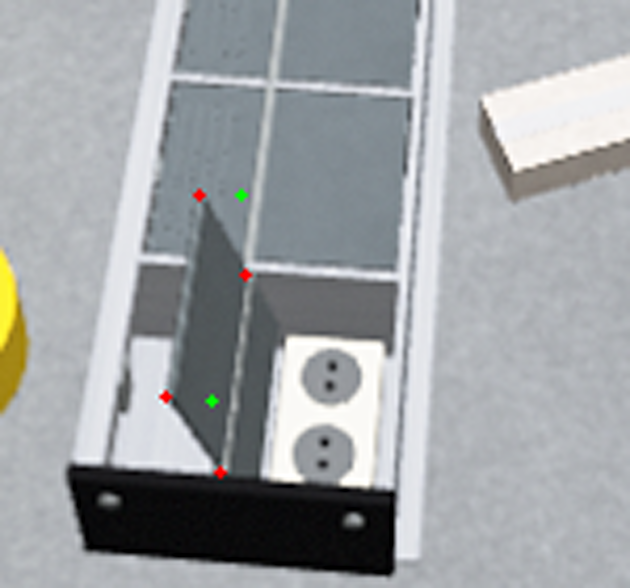

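View pics/i_top.png

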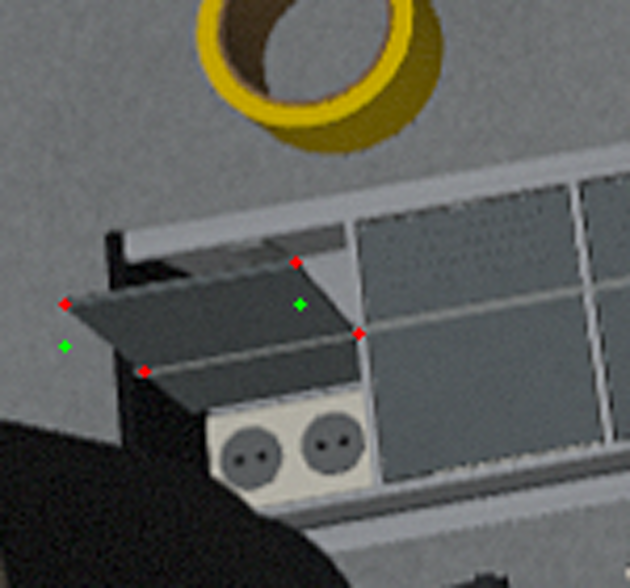

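View pics/full_side.png

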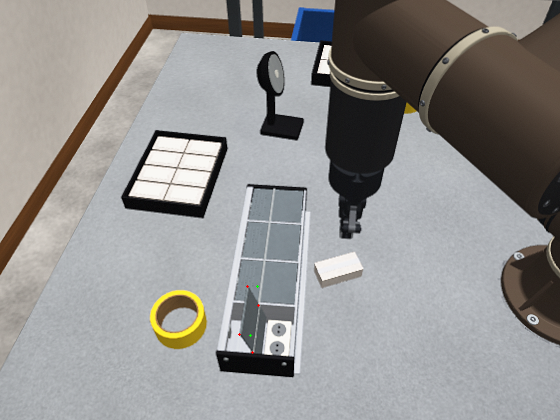

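The raised leaf's corners match the predicted stop angle of 1.83 rad (red dots) in both views. The tape, carton and lamp sit where they were in the first pictures. I'll let the arm settle, then hand in.

{"api": "move_arm", "payload": {"slide": [[0,0,0],[0,0,0],[0,0,0]], "rotation": [[0,0,0],[0,0,0],[0,0,0]], "gripper": [0,0,0]}}

```text
time_s: 13.4
position: [0.4523, 0.0884, 0.3007]
ee_rot: [[-0.999, -0.054, -0.001], [-0.054, 0.999, -0.0], [0.001, -0.0, -1.0]]
wrist_force: [-0.2, 0.2, 0.6]
grip_width: 0.001
```

```bash
python3 - <<'E'
from h import *
s=sense(); print(s["position"].round(3),s["wrist_force"].round(1),np.abs(s["qvel"]).max())
for t in ("tape","carton","lamp"): print(t,[(r["rect"],round(r["conf"],2)) for r in recognise("side",t)][:2])
close_job()
E
```

```text
[0.452 0.088 0.301] [-0.2  0.2  0.6] 0.22529202367567547
tape [([150.7, 292.3, 56.0, 56.9], 0.85)]
carton [([317.0, 253.5, 46.8, 34.9], 0.76), ([255.3, 51.2, 49.0, 88.6], 0.49)]
lamp [([252.8, 52.2, 50.4, 89.6], 0.84), ([316.1, 254.1, 49.8, 35.1], 0.44)]
the job is handed in; nothing more can be done
```

The unlatched cover was cover 1, the leftmost; it now stands open at its stop over its sockets, and the job was handed in at about 13.5 s.

- **Finding it:** I pressed the strips of covers 4, 3 and 2 in turn. Each stopped dead, at about 10, 13 and 17 N as read after each press. Cover 1 gave way at about 2 N.
- **Opening it:** I tipped cover 1 to about 50° by its strip. Then I pushed its raised leaf from the front until it met the stop, at about 8 N.
- **Last checks:** In both camera views the leaf's corners match the predicted 1.83 rad position. The hand was well clear, with under 1 N at the wrist. The tape, carton and lamp are within about 2 pixels of their first detections in the side view. No check failed or disagreed.

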